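# Pack up under a derailleur cage, then hold the cage wound forward

### The job

The bicycle derailleur clamped in the bench stand is to have its cage worked on over a firm backing. Stack the two loose metal packing plates squarely on the stand's small raised pad, edges flush with it, and let go of them; then swing the sprung cage arm forward over the pile until it is hard against its stop, and finish while still holding it there with the gripper, the pile still square. Leave the other things on the bench where they are.

Things in the scene. Friction and masses are not known exactly. Their poses are not given: they have to be found in the camera images.
- stand: Fixed bench stand with a rear derailleur on its side, pivot axis vertical; stands differently each time. Dark steel base 10 mm thick, x -59 to +126 mm, y +-62 mm. Origin on the bench under the centre of the raised pad; x points from the pad to the pivot (60 mm away), z up. Highest part: pivot body and links, x = 43 to 120 mm, top 78 mm above the bench
- pad_top (a point): Centre of the top of the raised aluminium pad, 60 mm along x, 50 mm along y, standing 8 mm above the base, top 18 mm above the bench; axes as the stand. Nothing else stands on the base beside it
- pivot (a point): On the cage's vertical pivot axis, at the cage's mid height, 54 mm above the bench; axes as the stand
- cage (a joint): Angle of the cage arm, counter-clockwise from above: 0 = rest, 1.5 = forward stop. At rest the arm points nearly along the stand's +y (94 degrees from its +x), at the stop along its -x, right over the pad. A spring always pulls it back to 0, with 0.25 N m at rest and 0.8 N m at the stop (2 to 7 N at the pulley); it springs back if let go
- cage_tip (a point): Centre of the black tension pulley at the arm's free end, 120 mm from the pivot, 54 mm above the bench; x points out along the arm. The pulley: disc 38 mm across, 8 mm thick, not spinning, between two 30 mm round plate ends. Arm 20 mm wide, 14 mm thick, underside 47 mm above the bench, free beneath. Pinch it from above or push its side
- plate_a: Loose aluminium packing plate, 60 (x) x 50 (y) x 12 mm, about 0.1 kg, the pad's outline; lies flat on the bench; origin at the centre of its underside. The two plates are alike, either may go first. Two of them on the pad reach 42 mm above the bench, 5 mm below the cage
- plate_b: The other packing plate, the same as plate_a
- wrench: steel open-ended wrench, 190x30x7 mm, long axis x; a bystander
- screwdriver_2: screwdriver with black handle, 179x25x25 mm, long axis x; a bystander
- tape_measure: tape measure, 84x36x60 mm; a bystander
- duct_tape: roll of grey tape lying flat, 103 mm across, 48 mm high; a bystander
- label_pad: white pad of labels, 88x100x22 mm; a bystander
- box_screws: small carton, 70x45x30 mm; a bystander
Mind the look-alikes: they are no part of the job. Leave any black or red look-alike of the plate_b alone. Leave any black look-alike of the plate_a alone.

How it is judged:
On the way:
1. both plates lie squarely piled on the pad, let go, while the cage is still at rest (((x of plate_a in the frame of pad_top between -0.006 and 0.006 m and y of plate_a in the frame of pad_top between -0.006 and 0.006 m and z of plate_a in the frame of pad_top between -0.003 and 0.003 m and angle between the x axis of each of plate_a, plate_b and the x axis of pad_top, either way round below 0.1 rad and angle between each of plate_a, plate_b's own z axis and vertical below 0.06 rad and x of plate_b in the frame of pad_top between -0.006 and 0.006 m and y of plate_b in the frame of pad_top between -0.006 and 0.006 m and z of plate_b in the frame of pad_top between 0.009 and 0.015 m) or (x of plate_b in the frame of pad_top between -0.006 and 0.006 m and y of plate_b in the frame of pad_top between -0.006 and 0.006 m and z of plate_b in the frame of pad_top between -0.003 and 0.003 m and angle between the x axis of each of plate_b, plate_a and the x axis of pad_top, either way round below 0.1 rad and angle between each of plate_b, plate_a's own z axis and vertical below 0.06 rad and x of plate_a in the frame of pad_top between -0.006 and 0.006 m and y of plate_a in the frame of pad_top between -0.006 and 0.006 m and z of plate_a in the frame of pad_top between 0.009 and 0.015 m)) and contact force between each of plate_a, plate_b and the fingers below 0.2 N and value of joint cage below 0.3 rad), for 0.2 s.
At the end, for the whole second after the job is handed in: Both plates flat on the pad, one on the other, each within 6 mm (x, y) and 0.1 rad of the pad, untouched by the fingers; the cage still, within 0.06 rad of its forward stop (joint above 1.44), held by the fingers with over 1 N and not bearing on the plates (((x of plate_a in the frame of pad_top between -0.006 and 0.006 m and y of plate_a in the frame of pad_top between -0.006 and 0.006 m and z of plate_a in the frame of pad_top between -0.003 and 0.003 m and angle between the x axis of each of plate_a, plate_b and the x axis of pad_top, either way round below 0.1 rad and angle between each of plate_a, plate_b's own z axis and vertical below 0.06 rad and x of plate_b in the frame of pad_top between -0.006 and 0.006 m and y of plate_b in the frame of pad_top between -0.006 and 0.006 m and z of plate_b in the frame of pad_top between 0.009 and 0.015 m) or (x of plate_b in the frame of pad_top between -0.006 and 0.006 m and y of plate_b in the frame of pad_top between -0.006 and 0.006 m and z of plate_b in the frame of pad_top between -0.003 and 0.003 m and angle between the x axis of each of plate_b, plate_a and the x axis of pad_top, either way round below 0.1 rad and angle between each of plate_b, plate_a's own z axis and vertical below 0.06 rad and x of plate_a in the frame of pad_top between -0.006 and 0.006 m and y of plate_a in the frame of pad_top between -0.006 and 0.006 m and z of plate_a in the frame of pad_top between 0.009 and 0.015 m)) and contact force between each of plate_a, plate_b and the fingers below 0.2 N and value of joint cage above 1.44 rad and velocity of joint cage between -0.1 and 0.1 rad/s and contact force between cage and the fingers above 1 N and contact force between cage and plate_a below 0.5 N and contact force between cage and plate_b below 0.5 N); the arm keeps its last pose, push and grip.
It fails at once if a bystander is moved by more than 30 mm (distance of any of wrench, screwdriver_2, tape_measure, duct_tape, label_pad, box_screws from where it was at the start of the episode above 0.03 m).
It also fails if it takes over 67 s, if anything falls off the work surface, if the arm or the gripper's body presses on something with over 40 N, if the wrist force passes 120 N, or if a joint passes its speed limit or range.

### The arm

A 6-joint arm with a two-finger parallel gripper is mounted at the origin on a cart in front of the work surface, level with it; the furniture and walls round the work are solid. World frame = base frame: x ahead of the robot, y to its left, z up, the work surface at z = 0. Lengths are in m, angles in rad, forces in N, time in s.
With the tool pointing down it reaches from about 0.425 to 0.95 m from the base axis. Payload 3.5 kg.
Tool frame: the origin (TCP) lies between the finger pads; the fingertips stand 19 mm ahead of it and the grasp point (between the pads) is the TCP; z points along the fingers, y is the line along which they close (so a half turn about z gives the same grasp; the last joint's range is limited). The gripper opens to 85 mm and grips with 20 to 120 N. Pads are 22 mm wide; open, the fingers measure 114 mm over their backs; the gripper's body (76 mm by 85 mm) begins 54 mm behind the grasp point. The pads swing forward as they close: fully open they stand 13 mm farther back than shut.
Start: joints at [-1.442, 0.286, 1.577, -0, 1.279, -0.15], TCP at [0.186, -0.649, 0.25] pointing down, gripper open.
Joint ranges: [-2.77, 2.77], [-0.9, 2.22], [0.21, 2.48], [-1.53, 4.67], [0.24, 2.81], [-2.84, 2.84]. Speed limits (rad/s): [2.79, 2.79, 3.14, 3.14, 3.14, 3.14].

### API

Orientations are given as a unit quaternion [x, y, z, w].
In Python, from plant import get_state, cams, ctrl gives the robot as it stands. The module is installed in compiled form; this text tells all that it offers.
- The arm moves only by the tool jog_arm, never from a script. Its argument "deltas" is text: rows parted by semicolons, each of 6 numbers parted by spaces: the shift along the world's x, y, z normalised to -1 to 1, where 1 is 0.02 m, then the turn, a rotation vector about the world's x, y, z normalised to -1 to 1, where 1 is 0.1 rad. In form: x y z ax ay az; .... A call has 1 to 20 rows; each row shifts and turns the commanded pose from where the row before left it; what a row does not reach is not made up. A row lasts 1/8 s, in which the tool goes at most 62.5 mm and 10.7 degrees, less where a joint would pass 70% of its speed; a pose out of reach is approached as far as the arm can. A call with a number of a shift or a turn outside -1 to 1 is refused whole. A call with a gripper value outside its range is refused whole. "gripper" is the opening, from 0 (shut) to 1 (fully open), set as the call begins (left out, the last holds). The fingers move at their own pace and stop on an object; "squeeze" is the grip in N (left out, the last holds). Time passes only in rows, so rows that do not move let the fingers close. It gives the time, the measured TCP pose, the force, the opening and the grip force at its end, in the units of the state.
- get_state(): the state, without advancing time (a new reading comes with each control period).
- cams.read_camera(name): name is "side" or "top" or "wrist"; returns a dict with "color" (400x640x3 uint8, blue, green, red), "vfov" (degrees; the focal length in pixels is half the picture's height over the tangent of half this angle, whatever the lens; pixels are square), "cx", "cy" (the principal point, pixels), "rvec" (rotation vector, rad) and "tvec" (3), from world to camera coordinates, as OpenCV has them. Camera axes: x right, y down, z forward; pixel columns grow to the right and rows downward; lengths in m; the calibration is good to about 2 mm. A picture is of the moment at which its call begins. There is no depth.
- ctrl.sign_off(): hands the job in; it is judged then, once.
The state is a dict: "time": time; "qpos": joint angles; "dq": joint speeds; "joint_efforts": joint torques, N m; "eef_pos": TCP position; "tcp_rot": TCP orientation; "contact_force": force on the tool from outside, world axes, zero at the start; "wrist_torque": the same for the moment, N m; "opening": opening from 0.0 (shut) to 1.0 (fully open); "finger_force": force on a finger pad.
Only numpy, scipy, OpenCV 4.12 (cv2) and the standard library are available. Lean on these libraries where they do the work, as an engineer would, in place of code of your own. Each camera call takes 0.05 s, during which the arm holds its last target. There are 200 camera calls.

## Working session

There is one attempt and no reset: what is moved stays moved. The work goes in short steps, Python scripts to look and compute and a tool call to move; the robot and the scene stay as the last step left them, time stands still between calls to the robot, and variables do not carry over. Pictures are saved under pics/ and viewed, at most 10 in all, crops included, and the job is handed in when it is done.

Besides the shell and the picture viewer there is one more tool, called after ">>>" in YAML: its name, and indented under it one key for each argument. jog_arm: Moves the arm, as the interface text tells. Its arguments: {"type":"object","properties":{"deltas":{"type":"string"},"gripper":{"type":"number"},"squeeze":{"type":"number"}},"required":["deltas"]}

```bash
mkdir -p pics
cat > h.py <<'E'
import numpy as np, cv2
from plant import get_state, cams, ctrl
def shot(n):
    c=cams.read_camera(n); return c
def geom(c):
    h,w=c["color"].shape[:2]; f=h/2/np.tan(np.radians(c["vfov"])/2)
    R=cv2.Rodrigues(np.array(c["rvec"],float))[0]; t=np.array(c["tvec"],float).ravel()
    K=np.array([[f,0,c["cx"]],[0,f,c["cy"]],[0,0,1]])
    return K,R,t
def ray(c,px):
    K,R,t=geom(c); px=np.atleast_2d(np.array(px,float))
    d=np.c_[px,np.ones(len(px))]@np.linalg.inv(K).T@R
    return -R.T@t,d
def onz(c,px,z):
    o,d=ray(c,px); return o+d*((z-o[2])/d[:,2])[:,None]
def proj(c,P):
    K,R,t=geom(c); q=(np.atleast_2d(P)@R.T+t)@K.T; return q[:,:2]/q[:,2:]
def tri(c1,p1,c2,p2):
    o1,d1=ray(c1,p1);o2,d2=ray(c2,p2);d1=d1[0];d2=d2[0]
    s=np.linalg.lstsq(np.c_[d1,-d2],o2-o1,rcond=None)[0]
    a=o1+s[0]*d1;b=o2+s[1]*d2
    return (a+b)/2,np.linalg.norm(a-b)
E
python3 - <<'E'
from h import *
import pickle
S={n:shot(n) for n in("top","side")}
pickle.dump(S,open("s0.pkl","wb"))
for n,c in S.items():
    cv2.imwrite(f"pics/{n}0.png",c["color"]); o,_=ray(c,[0,0]); print(n,o,geom(c)[0][0,0])
E
```

```text
top [ 0.29171055 -0.06840292  1.20569985] 391.7797017957683
side [0.02643434 1.02037212 0.64023809] 413.64400342280754
```

View pics/top0.png

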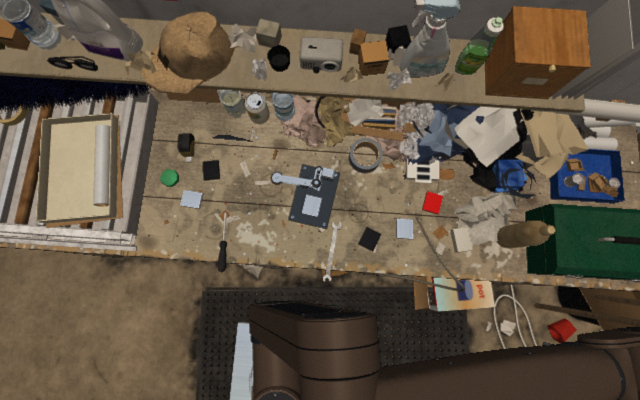

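View pics/side0.png

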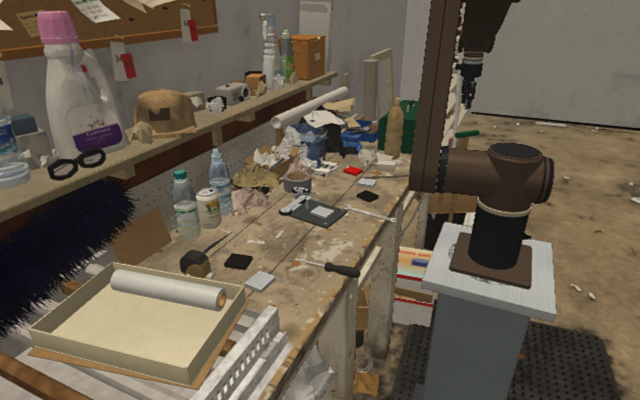

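The top view shows light grey plates at (191,200) and (405,228). The look-alikes are black at (211,170) and (369,239), and red at (432,203). The pad is at (313,206), the pivot near (317,180) and the cage pulley near (278,178). The two grey ones match bare aluminium, and I'll confirm that in one enlarged crop while measuring.

Run:
```python
from h import *
import pickle
S=pickle.load(open("s0.pkl","rb"))
t=S["top"];s=S["side"]
def blob(c,seed,tol=22):
    im=cv2.cvtColor(c["color"],cv2.COLOR_BGR2LAB).astype(int); x,y=seed
    ref=np.median(im[y-1:y+2,x-1:x+2].reshape(-1,3),0)
    m=(np.abs(im-ref).max(2)<tol).astype(np.uint8)
    n,l,st,ce=cv2.connectedComponentsWithStats(m,connectivity=4)
    k=l[y,x]; mm=(l==k).astype(np.uint8)
    cn=max(cv2.findContours(mm,0,cv2.CHAIN_APPROX_NONE)[0],key=cv2.contourArea)
    return ce[k],cn.reshape(-1,2),st[k]
for name,a,b,z in(("L",(191,200),(260,280),.012),("R",(405,228),(368,182),.012),("pad",(313,206),(322,211),.018)):
    ca,na,sa=blob(t,a);cb,nb,sb=blob(s,b)
    P=onz(t,na,z)[:,:2]; r=cv2.minAreaRect((P*1000).astype(np.float32))
    print(name,ca.round(1),sa[4],cb.round(1),sb[4],"tri",tri(t,ca,s,cb),"rect",r)
    Q=onz(s,nb,z)[:,:2]; print("  side rect",cv2.minAreaRect((Q*1000).astype(np.float32)))
print("cage tip",tri(t,(277.5,178),s,(287,209)), onz(t,[(277.5,178)],.06))
print("corners of view",onz(t,[(320,200),(320,150),(270,200)],0))
im=t["color"]; 
A=cv2.resize(im[150:260,160:460],None,fx=2.6,fy=2.6,interpolation=cv2.INTER_CUBIC)
B=cv2.resize(s["color"][160:300,220:420],None,fx=2.0,fy=2.0,interpolation=cv2.INTER_CUBIC)
C=np.zeros((A.shape[0]+B.shape[0],780,3),np.uint8);C[:A.shape[0],:A.shape[1]]=A;C[A.shape[0]:,:B.shape[1]]=B
cv2.imwrite("pics/crop0.png",C)
```

```text
L [190.5 198.7] 287 [259.3 279.6] 301 tri (array([0.50541864, 0.34332692, 0.01205171]), np.float64(0.001743213746052354)) rect ((504.77630615234375, 342.9524841308594), (57.92631530761719, 47.87764358520508), 84.4286880493164)
  side rect ((506.7035217285156, 342.45184326171875), (59.574485778808594, 48.90214538574219), 84.63319396972656)
R [404.5 228.2] 305 [366.6 181.2] 83 tri (array([ 0.459473  , -0.32215521,  0.0125475 ]), np.float64(0.0013383969744296203)) rect ((458.7549743652344, -322.5057067871094), (58.49005889892578, 46.14741897583008), 1.6318672895431519)
  side rect ((461.2251281738281, -323.30718994140625), (56.90446090698242, 48.80331802368164), 6.41044807434082)
pad [311.3 205.3] 288 [321.6 211. ] 131 tri (array([ 0.5096817 , -0.03227917,  0.01778868]), np.float64(0.0014188411647741493)) rect ((509.0603332519531, -32.487667083740234), (47.38235092163086, 57.73227310180664), 80.16951751708984)
  side rect ((509.966064453125, -32.91728210449219), (47.346370697021484, 59.08878707885742), 80.03997039794922)
cage tip (array([0.57637439, 0.07339903, 0.06210994]), np.float64(0.0015047260309041899)) [[0.57762486 0.07395391 0.06      ]]
corners of view [[ 0.53104546 -0.05804489  0.        ]
 [ 0.69499427 -0.04669765  0.        ]
 [ 0.52005917  0.09835267  0.        ]]
```

View pics/crop0.png

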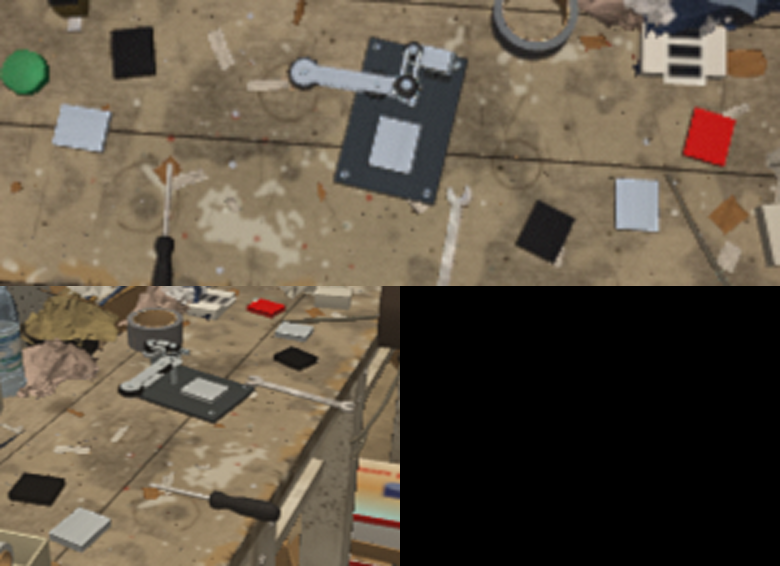

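The crop confirms it. Both grey plates (crop (80,128) and (637,205)) are bare aluminium with the right size, and they triangulate to a 12 mm top. The black and red ones are decoys. The pad triangulates to 17.8 mm, as it should.

```bash
cat >> h.py <<'E'
from scipy.spatial.transform import Rotation as Ro
def st():
    s=get_state(); R=Ro.from_quat(s["tcp_rot"]).as_matrix()
    print("t",round(s["time"],2),"p",np.round(s["eef_pos"],4),"yaw_y",round(float(np.degrees(np.arctan2(R[1,1],R[0,1]))),2),"zaxis",R[:,2].round(3),"q",np.round(s["qpos"],3),"F",np.round(s["contact_force"],1),"op",round(s["opening"],3),"ff",s["finger_force"]); return s
E
python3 -c "
from h import *
st()
c=shot('wrist'); o,d=ray(c,[320,200]); print(o,d, onz(c,[[0,0],[640,400]],0))"
```

```text
t 0.1 p [ 0.1857 -0.6484  0.249 ] yaw_y -74.02 zaxis [-0.     0.002 -1.   ] q [-1.442  0.287  1.578  0.     1.279 -0.15 ] F [-0.1  0.3  0.2] op 0.997 ff 0.0
[ 0.26783466 -0.62452287  0.37270664] [[-0.32516771 -0.09433447 -0.94101059]] [[ 2.61948678e-01 -2.75102168e-01  0.00000000e+00]
 [-5.52357191e-02 -1.27329906e+00  5.55111512e-17]]
```

>>> jog_arm:
  deltas: "0.8 0.96 0 0 0 -0.12; 0.8 0.96 0 0 0 -0.12; 0.8 0.96 0 0 0 -0.12; 0.8 0.96 0 0 0 -0.12; 0.8 0.96 0 0 0 -0.12; 0.8 0.96 0 0 0 -0.12; 0.8 0.96 -0.4 0 0 -0.12; 0.8 0.96 -0.4 0 0 -0.12; 0.8 0.96 -0.5 0 0 -0.12; 0.8 0.96 -0.5 0 0 -0.12; 0.8 0.96 -0.6 0 0 -0.12; 0.8 0.96 -0.6 0 0 -0.12; 0.8 0.96 -0.6 0 0 -0.12; 0.8 0.96 -0.6 0 0 -0.12; 0.8 0.96 -0.6 0 0 -0.12; 0.8 0.96 -0.6 0 0 -0.12; 0.8 0.96 -0.6 0 0 -0.12; 0 0 0 0 0 0; 0 0 0 0 0 0"
  gripper: 1

```text
time: 2.52
eef_pos: [0.4577, -0.323, 0.1306]
tcp_rot: [0.999, 0.038, -0.0, 0.0]
contact_force: [-0.2, 0.3, 0.2]
opening: 0.997
finger_force: 0.0
```

```bash
cat >> h.py <<'E'
def plates(c,z,show=None,vmin=120):
    """light bluish-grey quads on plane z: centre mm, sizes, long-axis angle, px centroid"""
    hsv=cv2.cvtColor(c["color"],cv2.COLOR_BGR2HSV); b=c["color"].astype(int)
    m=((hsv[...,2]>vmin)&(b[...,0]>=b[...,2]+3)).astype(np.uint8)
    m=cv2.morphologyEx(m,cv2.MORPH_OPEN,np.ones((5,5)))
    for cn in cv2.findContours(m,0,cv2.CHAIN_APPROX_NONE)[0]:
        if cv2.contourArea(cn)<800: continue
        P=onz(c,cn.reshape(-1,2),z)[:,:2]*1000
        (x,y),(w,h),a=cv2.minAreaRect(P.astype(np.float32))
        if h>w: w,h,a=h,w,a+90
        if not(20<h<70 and w<90): continue
        q=cv2.approxPolyDP(cn,0.04*cv2.arcLength(cn,True),True).reshape(-1,2)
        M=cv2.moments(cn); print("c",round(x,1),round(y,1),"wh",round(w,1),round(h,1),"long",round(a,1),"px",round(M['m10']/M['m00'],1),round(M['m01']/M['m00'],1),"quad",q.tolist(), (onz(c,q,z)[:,:2]*1000).round(0).tolist())
    if show: cv2.imwrite(show,c["color"])
E
python3 -c "
from h import *
st()
c=shot('wrist'); plates(c,.012,'pics/w1.png')"
```

```text
t 2.52 p [ 0.4577 -0.323   0.1306] yaw_y -85.7 zaxis [ 0.    -0.001 -1.   ] q [-0.795  0.166  1.954 -0.     1.021  0.7  ] F [-0.2  0.3  0.2] op 0.997 ff 0.0
```

View pics/w1.png

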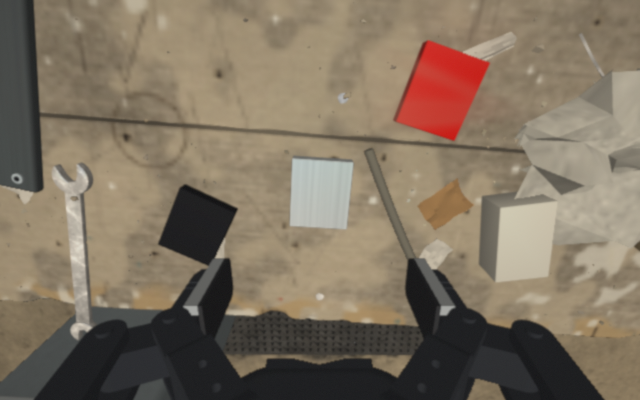

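Wrist view: the bare plate R is at (321,193), between the black decoy at (198,223) and the red one at (441,90). My colour mask missed it, so I'll seed the mask instead.

```bash
cat >> h.py <<'E'
def seed(c,px,z,tol=25):
    im=cv2.cvtColor(cv2.GaussianBlur(c["color"],(3,3),0),cv2.COLOR_BGR2LAB).astype(int); x,y=np.round(px).astype(int)
    ref=np.median(im[y-4:y+5,x-4:x+5].reshape(-1,3),0)
    m=((np.abs(im[...,0]-ref[0])<tol*1.2)&(np.abs(im[...,1:]-ref[1:]).max(2)<8)).astype(np.uint8)
    m=cv2.morphologyEx(m,cv2.MORPH_OPEN,np.ones((5,5)))
    n,l,s,ce=cv2.connectedComponentsWithStats(m,connectivity=4)
    cn=max(cv2.findContours((l==l[y,x]).astype(np.uint8),0,cv2.CHAIN_APPROX_NONE)[0],key=cv2.contourArea)
    P=onz(c,cn.reshape(-1,2),z)[:,:2]*1000
    (X,Y),(w,h),a=cv2.minAreaRect(P.astype(np.float32))
    if h>w: w,h,a=h,w,a+90
    q=cv2.boxPoints(cv2.minAreaRect(cn))
    print("lab",ref,"c",round(X,1),round(Y,1),"wh",round(w,1),round(h,1),"long",round(a,1),"px",ce[l[y,x]].round(1),"area",len(cn)); return X/1000,Y/1000,a,ce[l[y,x]]
E
python3 -c "
from h import *
import pickle
c=shot('wrist'); pickle.dump(c,open('w1.pkl','wb')); r=seed(c,(321,193),.012)
S=pickle.load(open('s0.pkl','rb'))
for n,p in(('top',(404.5,228.2)),('side',(366.6,181.2))): print(n,tri(c,r[3],S[n],p))
"
```

```text
lab [196. 125. 131.] c 460.1 -322.9 wh 59.6 49.9 long 0.4 px [319.3 193.3] area 245
top (array([ 0.45979956, -0.3231078 ,  0.0069356 ]), np.float64(0.0007722708869343946))
side (array([ 0.46090979, -0.3229108 ,  0.01173062]), np.float64(0.0013588225852429574))
```

>>> jog_arm:
  deltas: "0.12 0 -1 0 0 -0.3; 0 0 -1 0 0 -0.3; 0 0 -1 0 0 0; 0 0 -1 0 0 0; 0 0 -0.8 0 0 0; 0 0 -0.4 0 0 0; 0 0 0 0 0 0"
  gripper: 0.7
  squeeze: 30

```text
time: 3.5
eef_pos: [0.46, -0.3223, 0.0257]
tcp_rot: [1.0, 0.007, -0.0, -0.0]
contact_force: [-0.5, 0.9, 0.7]
opening: 0.7
finger_force: 0.0
```

```bash
python3 -c "
from h import *
st()
c=shot('side'); K=c['color'][150:230,300:460]; 
w=shot('wrist')
A=cv2.resize(K,(640,320),interpolation=cv2.INTER_CUBIC); cv2.imwrite('pics/g1.png',np.vstack([A,w['color'][200:]]))"
```

```text
t 3.5 p [ 0.46   -0.3223  0.0257] yaw_y -89.15 zaxis [-0.001  0.001 -1.   ] q [-0.792  0.334  1.98  -0.     0.828  0.764] F [-0.5  0.9  0.7] op 0.7 ff 0.0
```

View pics/g1.png

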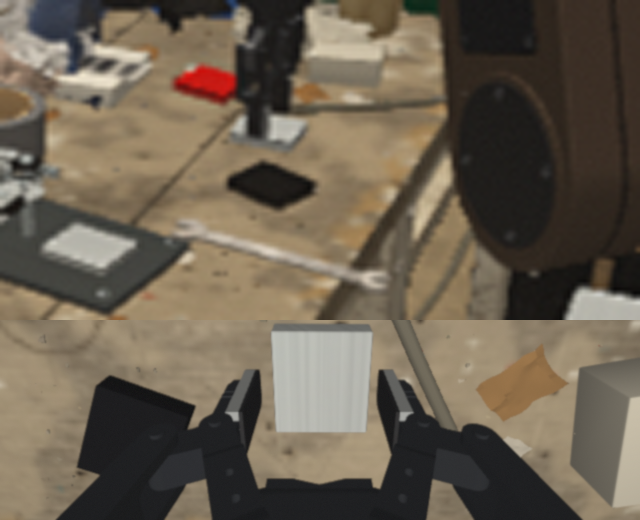

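The fingers straddle the plate evenly: plate edges at x=272 and 370, pads at 260 and 378. I'll lower the last few millimetres, watching the force.

>>> jog_arm:
  deltas: "0 0 -0.15 0 0 0; 0 0 -0.15 0 0 0; 0 0 0 0 0 0"

```text
time: 3.98
eef_pos: [0.4601, -0.3224, 0.0202]
tcp_rot: [1.0, 0.007, -0.0, -0.0]
contact_force: [-1.1, 0.3, -0.3]
opening: 0.701
finger_force: 0.0
```

>>> jog_arm:
  deltas: "0 0 0 0 0 0; 0 0 0 0 0 0; 0 0 0 0 0 0; 0 0 0 0 0 0"
  gripper: 0.4
  squeeze: 40

```text
time: 4.47
eef_pos: [0.4605, -0.3228, 0.0207]
tcp_rot: [1.0, 0.007, 0.0, 0.0]
contact_force: [0.4, -0.7, 2.7]
opening: 0.571
finger_force: 42.2
```

>>> jog_arm:
  deltas: "0 0 1 0 0 0; 0 0 1 0 0 0; 0.25 0.9 1 0 0 -0.19; 0.25 1 1 0 0 -0.19; 0.25 1 1 0 0 -0.19; 0.25 1 0.5 0 0 -0.19; 0.25 1 0 0 0 -0.19; 0.25 1 0 0 0 -0.19; 0.25 1 0 0 0 -0.19; 0.25 1 0 0 0 -0.19; 0.25 1 0 0 0 -0.19; 0.25 0.7 0 0 0 -0.19; 0 0 0 0 0 0; 0 0 0 0 0 0"

```text
time: 6.22
eef_pos: [0.5102, -0.1309, 0.1311]
tcp_rot: [0.996, -0.087, 0.0, 0.0]
contact_force: [0.6, 0.1, -1.2]
opening: 0.572
finger_force: 41.8
```

```bash
python3 -c "
from h import *
import pickle
st()
c=shot('wrist'); pickle.dump(c,open('w2.pkl','wb')); cv2.imwrite('pics/w2.png',c['color'])
print(proj(c,[[.5097,-.0323,.018]]))
try: print(seed(c,proj(c,[[.5097,-.0323,.018]])[0],.018))
except Exception as e: print(e)
"
```

```text
t 6.22 p [ 0.5102 -0.1309  0.1311] yaw_y -100.02 zaxis [ 0.001 -0.001 -1.   ] q [-0.444  0.094  2.033 -0.     1.013  1.302] F [ 0.6  0.1 -1.2] op 0.572 ff 41.83263301849365
[[204.59030879 219.95247124]]
lab [203. 125. 131.] c 512.5 -32.9 wh 61.0 48.5 long 170.3 px [204.3 216.9] area 256
(0.5124896240234375, -0.032871269226074216, 170.30204010009766, array([204.32588204, 216.86399138]))
```

View pics/w2.png

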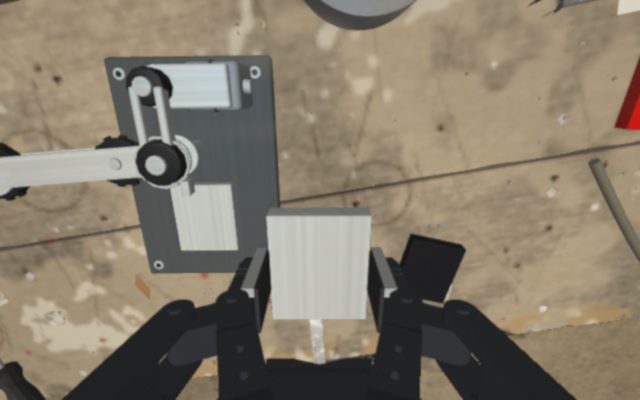

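Wrist view: the pad is at (204,217), the pivot near (160,163), and the held plate, gripped squarely, at (318,267). I'll measure the plate in hand with the same camera, so calibration error cancels.

```bash
python3 -c "
from h import *
import pickle
c=pickle.load(open('w2.pkl','rb'));S=pickle.load(open('s0.pkl','rb'))
seed(c,(318,267),.1226); a=seed(c,(204,217),.018,18); a=seed(c,(204,217),.018,12)
print(tri(c,a[3],S['top'],(311.3,205.3)),tri(c,a[3],S['side'],(321.6,211)))
cn=np.array([(174.5,184),(231,184),(239,250),(180,250)],float); print(onz(c,cn,.018).mean(0)); print(onz(c,cn,.018))
# base corners at z=.010
b=onz(c,[(105,57),(270,57),(279,271),(150,271)],.010);print(b)
"
```

```text
lab [200. 126. 132.] c 496.6 -127.4 wh 87.5 49.3 long 169.8 px [318.6 269.7] area 480
lab [203. 125. 131.] c 512.6 -32.9 wh 60.9 47.9 long 170.4 px [204.3 217. ] area 251
lab [203. 125. 131.] c 512.5 -32.9 wh 59.2 47.4 long 170.4 px [204.5 217. ] area 251
(array([ 0.51033   , -0.03179842,  0.01386713]), np.float64(0.0017870556316022788)) (array([ 0.51149892, -0.03294136,  0.01731868]), np.float64(0.0012019043364459774))
[ 0.51093905 -0.03413085  0.018     ]
[[ 0.54434827 -0.01771414  0.018     ]
 [ 0.53635533 -0.06261873  0.018     ]
 [ 0.47701999 -0.05340907  0.018     ]
 [ 0.4860326  -0.00278147  0.018     ]]
[[ 0.64429056  0.004876    0.01      ]
 [ 0.62316384 -0.11383456  0.01      ]
 [ 0.44537143 -0.08105505  0.01      ]
 [ 0.46627338  0.03635551  0.01      ]]
```

```bash
python3 -c "
from h import *
import pickle
c=pickle.load(open('w2.pkl','rb'))
g=cv2.cvtColor(c['color'],cv2.COLOR_BGR2GRAY).astype(int)
print('col320',[(r,g[r,318]) for r in list(range(203,222))+list(range(312,326))])
print('row260',[(x,g[240,x]) for x in list(range(262,276))+list(range(362,376))])
q=onz(c,[(267.5,214.5),(370.5,214.5),(366,319.5),(271,319.5)],.1226); print(q,q.mean(0))
u=np.array([np.cos(np.radians(-10.)),np.sin(np.radians(-10.))]);v=np.array([-u[1],u[0]]);d=q.mean(0)[:2]-[.5102,-.1309];print('plate-TCP along x,y stand',d@u,d@v)
"
```

```text
col320 [(203, np.int64(130)), (204, np.int64(132)), (205, np.int64(134)), (206, np.int64(131)), (207, np.int64(120)), (208, np.int64(111)), (209, np.int64(109)), (210, np.int64(108)), (211, np.int64(109)), (212, np.int64(109)), (213, np.int64(110)), (214, np.int64(118)), (215, np.int64(141)), (216, np.int64(172)), (217, np.int64(190)), (218, np.int64(196)), (219, np.int64(197)), (220, np.int64(196)), (221, np.int64(197)), (312, np.int64(193)), (313, np.int64(194)), (314, np.int64(194)), (315, np.int64(193)), (316, np.int64(194)), (317, np.int64(194)), (318, np.int64(197)), (319, np.int64(207)), (320, np.int64(214)), (321, np.int64(214)), (322, np.int64(213)), (323, np.int64(215)), (324, np.int64(217)), (325, np.int64(213))]
row260 [(262, np.int64(81)), (263, np.int64(82)), (264, np.int64(82)), (265, np.int64(83)), (266, np.int64(89)), (267, np.int64(122)), (268, np.int64(169)), (269, np.int64(195)), (270, np.int64(201)), (271, np.int64(200)), (272, np.int64(198)), (273, np.int64(198)), (274, np.int64(198)), (275, np.int64(197)), (362, np.int64(189)), (363, np.int64(190)), (364, np.int64(191)), (365, np.int64(194)), (366, np.int64(195)), (367, np.int64(197)), (368, np.int64(195)), (369, np.int64(179)), (370, np.int64(157)), (371, np.int64(155)), (372, np.int64(158)), (373, np.int64(158)), (374, np.int64(156)), (375, np.int64(153))]
[[ 0.54454975 -0.111726    0.1226    ]
 [ 0.53612683 -0.15904394  0.1226    ]
 [ 0.47663376 -0.14942292  0.1226    ]
 [ 0.48547912 -0.09974148  0.1226    ]] [ 0.51069737 -0.12998358  0.1226    ]
plate-TCP along x,y stand 0.00033067565833682044 0.0009888594269246115
```

>>> jog_arm:
  deltas: "0.05 0.98 0 0 0 0; 0 0.98 0 0 0 0; 0 0.98 0 0 0 0; 0 0.98 0 0 0 0; 0 0.96 0 0 0 0; 0 0 0 0 0 0; 0 0 -1 0 0 0; 0 0 -1 0 0 0; 0 0 -1 0 0 0; 0 0 -0.8 0 0 0; 0 0 -0.4 0 0 0; 0 0 0 0 0 0; 0 0 0 0 0 0"

```text
time: 7.9
eef_pos: [0.5118, -0.0331, 0.047]
tcp_rot: [0.996, -0.087, 0.001, 0.0]
contact_force: [0.1, -0.3, -1.3]
opening: 0.574
finger_force: 41.8
```

```bash
python3 -c "
from h import *
st()
c=shot('side'); K=c['color'][170:250,250:370]; w=shot('wrist')
cv2.imwrite('pics/g2.png',np.vstack([cv2.resize(K,(480,320),interpolation=cv2.INTER_CUBIC),w['color'][130:400,80:560]]))"
```

```text
t 7.9 p [ 0.5118 -0.0331  0.047 ] yaw_y -100.04 zaxis [ 0.001 -0.    -1.   ] q [-0.263  0.203  2.097 -0.     0.84   1.483] F [ 0.1 -0.3 -1.3] op 0.574 ff 41.82312548160553
```

View pics/g2.png

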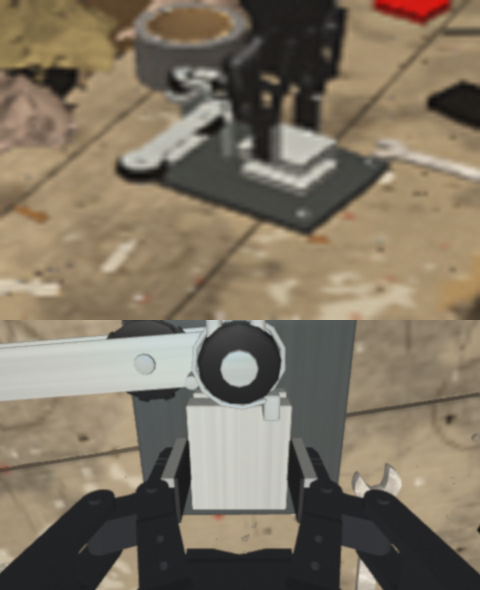

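The plate hovers about 8 mm above the pad and looks aligned. Now lowering.

>>> jog_arm:
  deltas: "0 0 -0.2 0 0 0; 0 0 -0.15 0 0 0; 0 0 -0.06 0 0 0; 0 0 0 0 0 0; 0 0 0 0 0 0"

```text
time: 8.62
eef_pos: [0.5111, -0.0329, 0.0387]
tcp_rot: [0.996, -0.087, -0.001, -0.0]
contact_force: [-3.7, 0.7, 6.2]
opening: 0.57
finger_force: 42.5
```

>>> jog_arm:
  deltas: "0 0 0 0 0 0; 0 0 0 0 0 0; 0 0 0 0 0 0; 0 0 0.5 0 0 0; 0 0 1 0 0 0; 0 0 1 0 0 0; 0 0 1 0 0 0; 0 0 1 0 0 0; 0 0 0 0 0 0; 0 0 0 0 0 0"
  gripper: 0.72

```text
time: 9.88
eef_pos: [0.5108, -0.0328, 0.1277]
tcp_rot: [0.996, -0.087, -0.0, -0.0]
contact_force: [0.7, -0.2, -1.3]
opening: 0.717
finger_force: 0.0
```

```bash
python3 -c "
from h import *
st()
c=shot('wrist'); p=proj(c,[[.511,-.033,.03]])[0]; print(p); seed(c,p,.030)
p=proj(c,[[.511,-.033,.03]])[0].astype(int); K=c['color'][100:400,160:480]; cv2.imwrite('pics/w3.png',cv2.resize(K,None,fx=2,fy=2))"
```

```text
t 9.88 p [ 0.5108 -0.0328  0.1277] yaw_y -100.04 zaxis [-0.001  0.    -1.   ] q [-0.263  0.067  2.069  0.     1.006  1.483] F [ 0.7 -0.2 -1.3] op 0.717 ff 0.0
[320.26664327 206.30072895]
lab [205. 125. 131.] c 515.9 -32.7 wh 67.7 48.7 long 169.9 px [319.1 203.6] area 282
```

View pics/w3.png

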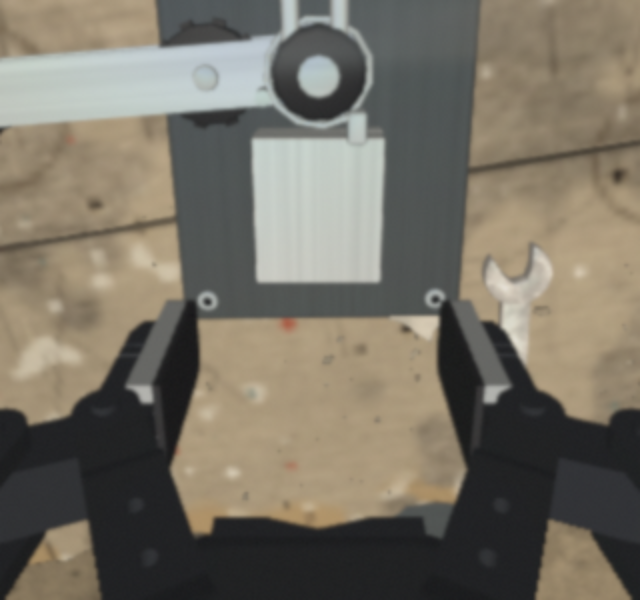

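The plate sits on the pad and looks square. I'll check it against the base edges seen in the same picture.

```bash
python3 -c "
from h import *
c=shot('wrist')
f=lambda x,y:(160+x/2,100+y/2)
u=np.array([np.cos(np.radians(-10.)),np.sin(np.radians(-10.))]);v=np.array([-u[1],u[0]])
T=np.array([.5108,-.0328])
def q(p,z): d=onz(c,[f(*p)],z)[0,:2]-T; return ((d@u*1000).round(1),(d@v*1000).round(1))
print('near base',q((320,317.5),.01),'near plate',q((319,283),.03),'far plate',q((319,138),.03))
print('L/R base',q((177,210),.01),q((469,210),.01),'L/R plate',q((254,210),.03),q((383,210),.03))
print('pivot boss top?',q((319,76),.078),q((319,76),.066))
"
```

```text
near base (np.float64(-58.1), np.float64(0.0)) near plate (np.float64(-30.3), np.float64(0.5)) far plate (np.float64(29.6), np.float64(0.4))
L/R base (np.float64(-6.4), np.float64(60.2)) (np.float64(-6.6), np.float64(-62.7)) L/R plate (np.float64(1.1), np.float64(25.5)) (np.float64(1.1), np.float64(-24.2))
pivot boss top? (np.float64(59.5), np.float64(0.5)) (np.float64(57.8), np.float64(0.5))
```

>>> jog_arm:
  deltas: "0 0.98 0.5 0 0 0.87; 0 0.99 0.5 0 0 0.87; 0 0.99 0 0 0 0.87; 0 0.99 0 0 0 0.87; 0 0.99 0 0 0 0.87; 0 0.99 0 0 0 0.87; 0 0.99 0 0 0 0.87; 0 0.99 0 0 0 0.87; 0 0.99 0 0 0 0.87; 0 0.99 0 0 0 0.87; 0 0.99 0 0 0 0.87; 0 0.99 0 0 0 0.87; 0 0.99 0 0 0 0.87; 0 0.99 0 0 0 0.87; 0 0.99 0 0 0 0.87; 0 0.99 0 0 0 0.87; -0.1 0.99 -0.3 0 0 0.87; -0.1 0.99 -0.3 0 0 0.87; -0.1 0.97 -0.3 0 0 0.87; 0 0 0 0 0 0"

```text
time: 12.48
eef_pos: [0.5041, 0.3431, 0.1283]
tcp_rot: [0.739, 0.674, -0.002, -0.0]
contact_force: [0.3, -0.5, -0.2]
opening: 0.719
finger_force: 0.0
```

```bash
python3 -c "
from h import *
import pickle
s=st()
c=shot('wrist'); p=proj(c,[[.5057,.343,.012]])[0]; print(p); r=seed(c,p,.012,18)
S=pickle.load(open('s0.pkl','rb'))
for n,q in(('top',(190.5,198.7)),('side',(259.3,279.6))): print(n,tri(c,r[3],S[n],q))
K=c['color'];cv2.imwrite('pics/w4.png',K)"
```

```text
t 12.47 p [0.5041 0.3431 0.1283] yaw_y -5.28 zaxis [-0.003 -0.001 -1.   ] q [ 0.431  0.273  1.831 -0.     1.042  0.524] F [ 0.3 -0.5 -0.2] op 0.719 ff 0.0
[320.76477222 199.02797399]
lab [196. 126. 128.] c 506.9 342.6 wh 58.3 49.3 long 84.5 px [322.1 197.9] area 244
top (array([0.50590126, 0.34349908, 0.01008217]), np.float64(0.0019720657601908307))
side (array([0.50663325, 0.34355719, 0.01198476]), np.float64(0.0007794890500439533))
```

>>> jog_arm:
  deltas: "0.1 0 -1 0 0 0; 0 0 -1 0 0 0; 0 0 -1 0 0 0; 0 0 -1 0 0 0; 0 0 -0.8 0 0 0; 0 0 -0.4 0 0 0; 0 0 -0.19 0 0 0; 0 0 0 0 0 0; 0 0 0 0 0 0"

```text
time: 13.65
eef_pos: [0.5077, 0.343, 0.0231]
tcp_rot: [0.739, 0.674, 0.001, 0.0]
contact_force: [1.0, -0.7, -0.0]
opening: 0.724
finger_force: 0.0
```

>>> jog_arm:
  deltas: "-0.06 0 -0.13 0 0 0; 0 0 0 0 0 0"

```text
time: 13.9
eef_pos: [0.5058, 0.3427, 0.0197]
tcp_rot: [0.739, 0.673, -0.0, -0.0]
contact_force: [1.0, 0.0, 0.7]
opening: 0.723
finger_force: 0.0
```

>>> jog_arm:
  deltas: "0 0 0 0 0 0; 0 0 0 0 0 0; 0 0 0 0 0 0; 0 0 0 0 0 0"
  gripper: 0.4

```text
time: 14.4
eef_pos: [0.5064, 0.3428, 0.0201]
tcp_rot: [0.739, 0.673, 0.0, 0.0]
contact_force: [0.2, 0.5, 3.1]
opening: 0.57
finger_force: 42.8
```

>>> jog_arm:
  deltas: "0 0 1 0 0 0; 0 -0.99 1 0 0 -0.87; 0 -0.99 1 0 0 -0.87; 0 -0.99 1 0 0 -0.87; 0 -0.99 1 0 0 -0.87; 0 -0.99 0.6 0 0 -0.87; 0 -0.99 0.4 0 0 -0.87; 0 -0.99 0 0 0 -0.87; 0 -0.99 0 0 0 -0.87; 0 -0.99 0 0 0 -0.87; 0 -0.99 0 0 0 -0.87; 0 -0.99 0 0 0 -0.87; 0 -0.99 0 0 0 -0.87; 0 -0.99 0 0 0 -0.87; 0 -0.99 0 0 0 -0.87; 0.05 -0.99 0 0 0 -0.87; 0.05 -0.99 0 0 0 -0.87; 0.05 -0.99 0 0 0 -0.87; 0.05 -0.99 0 0 0 -0.87; 0.05 -0.99 0 0 0 -0.87"

```text
time: 16.9
eef_pos: [0.5107, -0.0341, 0.1404]
tcp_rot: [0.996, -0.089, 0.0, 0.0]
contact_force: [-0.4, 0.4, -1.4]
opening: 0.57
finger_force: 42.4
```

>>> jog_arm:
  deltas: "0 0 0 0 0 0; 0 0 0 0 0 0"

```text
time: 17.15
eef_pos: [0.5108, -0.033, 0.14]
tcp_rot: [0.996, -0.087, -0.0, -0.0]
contact_force: [0.3, -0.6, -1.2]
opening: 0.568
finger_force: 42.4
```

```bash
python3 -c "
from h import *
s=st()"
```

```text
t 17.15 p [ 0.5108 -0.033   0.14  ] yaw_y -99.97 zaxis [-0.  0. -1.] q [-0.263  0.049  2.063  0.     1.03   1.481] F [ 0.3 -0.6 -1.2] op 0.568 ff 42.423462867736816
```

>>> jog_arm:
  deltas: "0.02 -0.03 -1 0 0 0; 0 0 -1 0 0 0; 0 0 -1 0 0 0; 0 0 -0.7 0 0 0; 0 0 -0.3 0 0 0; 0 0 -0.2 0 0 0; 0 0 -0.15 0 0 0; 0 0 0 0 0 0; 0 0 0 0 0 0"

```text
time: 18.27
eef_pos: [0.5117, -0.0342, 0.0531]
tcp_rot: [0.996, -0.088, 0.0, 0.0]
contact_force: [0.0, -0.7, -0.7]
opening: 0.568
finger_force: 42.4
```

>>> jog_arm:
  deltas: "0 0 -0.1 0 0 0; 0 0 -0.06 0 0 0; 0 0 0 0 0 0; 0 0 0 0 0 0"

```text
time: 18.77
eef_pos: [0.5115, -0.0342, 0.05]
tcp_rot: [0.996, -0.087, -0.0, 0.0]
contact_force: [-2.8, 0.7, 6.4]
opening: 0.571
finger_force: 43.1
```

>>> jog_arm:
  deltas: "0 0 0 0 0 0; 0 0 0 0 0 0; 0 0 0 0 0 0; 0 0 0.5 0 0 0; 0 0 1 0 0 0; 0 0 1 0 0 0; 0 0 1 0 0 0; 0 0 1 0 0 0; 0 0 0 0 0 0; 0 0 0 0 0 0"
  gripper: 0.72

```text
time: 20.02
eef_pos: [0.511, -0.034, 0.1391]
tcp_rot: [0.996, -0.088, -0.0, -0.0]
contact_force: [-0.4, 0.0, 0.2]
opening: 0.721
finger_force: 0.0
```

```bash
python3 -c "
from h import *
st()
c=shot('wrist'); import pickle; pickle.dump(c,open('w5.pkl','wb')); K=c['color'][0:300,130:530]; cv2.imwrite('pics/w5.png',cv2.resize(K,None,fx=2,fy=2))"
```

```text
t 20.02 p [ 0.511  -0.034   0.1391] yaw_y -100.04 zaxis [-0.001  0.    -1.   ] q [-0.265  0.051  2.062 -0.     1.029  1.481] F [-0.4  0.   0.2] op 0.721 ff 0.0
```

View pics/w5.png

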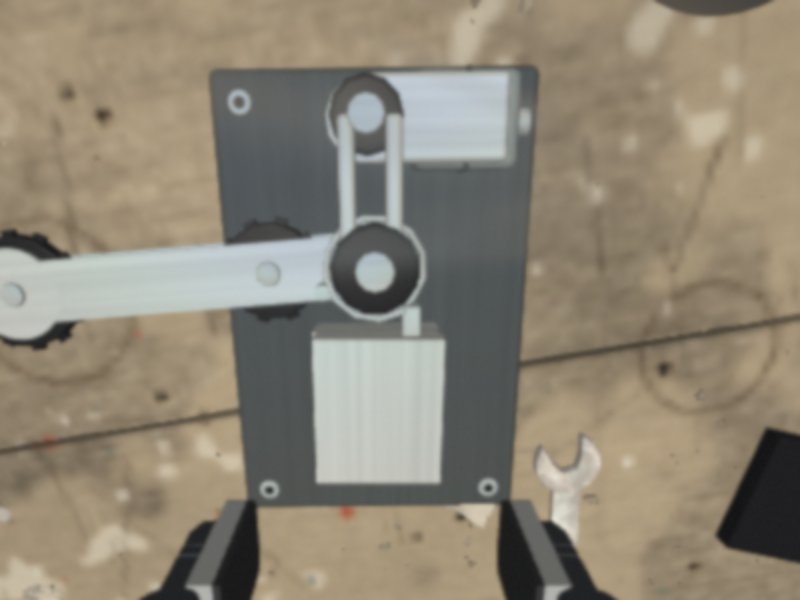

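The pile is square on the pad: plate top from (313,337) to (441,483), and base edges x=241 and 518, y=505 and 68 in the crop. The cage is at rest with its pulley bolt at (12,293) and the pivot at (375,271).

```bash
python3 -c "
from h import *
import pickle
c=pickle.load(open('w5.pkl','rb'))
f=lambda x,y:(130+x/2,y/2)
u=np.array([np.cos(np.radians(-10.)),np.sin(np.radians(-10.))]);v=np.array([-u[1],u[0]])
T=np.array([.511,-.034])
def q(p,z): d=onz(c,[f(*p)],z)[0,:2]-T; return ((d@u*1000).round(1),(d@v*1000).round(1))
print('near base',q((380,505),.01),'far base',q((375,68),.01),'near plate',q((378,483),.042),'far plate',q((378,338),.042))
print('L/R base',q((242,430),.01),q((517,430),.01),'L/R plate',q((314.5,410),.042),q((443,410),.042))
print('pivot',q((375,271),.075),'pulley bolt',q((12,293),.061), onz(c,[f(12,293)],.061), 'sprocket', q((20,290),.054))
O=T+.0007*u-.0003*v; print('O',O,'piv',O+.06*u,'tip rest',O+.06*u+.12*(np.cos(np.radians(94))*u+np.sin(np.radians(94))*v),'tip end',O-.06*u)
"
```

```text
near base (np.float64(-58.0), np.float64(-0.0)) far base (np.float64(124.2), np.float64(1.7)) near plate (np.float64(-29.9), np.float64(0.9)) far plate (np.float64(30.0), np.float64(0.8))
L/R base (np.float64(-20.0), np.float64(61.6)) (np.float64(-20.3), np.float64(-61.2)) L/R plate (np.float64(1.6), np.float64(25.3)) (np.float64(1.5), np.float64(-24.2))
pivot (np.float64(59.2), np.float64(1.6)) pulley bolt (np.float64(50.3), np.float64(121.6)) [[0.58161653 0.0769996  0.061     ]] sprocket (np.float64(50.1), np.float64(122.8))
O [ 0.51163727 -0.034417  ] piv [ 0.57072574 -0.04483589] tip rest [0.58326915 0.07450674] tip end [ 0.45254881 -0.02399811]
```

>>> jog_arm:
  deltas: "0.21 0.325 0 0 0 0.965; 0.21 0.325 0 0 0 0.965; 0.21 0.325 0 0 0 0.965; 0.21 0.325 0 0 0 0.965; 0.21 0.325 0 0 0 0.965; 0.21 0.325 0 0 0 0.965; 0.21 0.325 0 0 0 0.965; 0.21 0.325 0 0 0 0.965; 0.21 0.325 0 0 0 0.965; 0.21 0.325 0 0 0 0.965; 0.21 0.325 0 0 0 0.965; 0.21 0.325 0 0 0 0.965; 0.21 0.325 0 0 0 0.965; 0.21 0.325 0 0 0 0.965; 0.21 0.325 0 0 0 0.965; 0.21 0.325 0 0 0 0.965; 0.21 0.325 0 0 0 0.965; 0 0 0 0 0 0; 0 0 0 0 0 0"
  gripper: 0.85

```text
time: 22.45
eef_pos: [0.5823, 0.0762, 0.1387]
tcp_rot: [0.744, 0.668, -0.001, -0.001]
contact_force: [0.4, -0.3, -0.2]
opening: 0.85
finger_force: 0.0
```

```bash
python3 -c "
from h import *
st()
c=shot('wrist'); 
g=cv2.cvtColor(c['color'],cv2.COLOR_BGR2GRAY)
p=proj(c,[[.582,.076,.058]])[0]; print(p)
m=(g<70).astype(np.uint8)
n,l,s,ce=cv2.connectedComponentsWithStats(m)
for k in range(1,n):
    if s[k,4]>150: print(s[k],ce[k].round(1),onz(c,[ce[k]],.054)[0].round(4))
cv2.imwrite('pics/w6.png',c['color'])"
```

```text
t 22.45 p [0.5823 0.0762 0.1387] yaw_y -6.13 zaxis [-0.002 -0.    -1.   ] q [-0.042  0.213  1.882 -0.     1.048  0.065] F [ 0.4 -0.3 -0.2] op 0.85 ff 0.0
[318.24244294 216.24505107]
[  0  12  36  37 964] [14.2 31.5] [0.4113 0.215  0.054 ]
[610  14  30  85 723] [624.9  60.8] [0.7831 0.1581 0.054 ]
[611 165  29  51 450] [622.9 189.9] [0.8001 0.0712 0.054 ]
[290 187  55  46 599] [317.1 202.3] [0.5822 0.0853 0.054 ]
[199 244 104   9 373] [251.5 247.9] [0.5282 0.0537 0.054 ]
[   47   251   593   149 36658] [322.5 351.8] [ 0.5716 -0.0537  0.054 ]
[297 295   9  28 160] [301.5 308.9] [ 0.5591 -0.0065  0.054 ]
[332 294   9  29 179] [335.  308.2] [ 0.5867 -0.0088  0.054 ]
[361 337  25  28 314] [375.1 347.1] [ 0.6175 -0.0533  0.054 ]
```

View pics/w6.png

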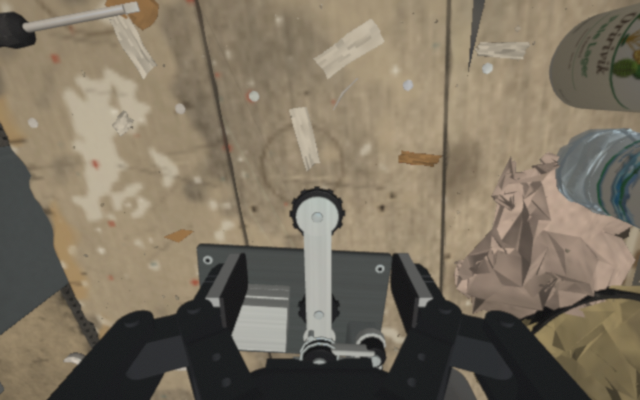

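The pulley bolt is at (317,216) against (318,216) predicted, so the gripper is centred over it. Descending to pinch.

>>> jog_arm:
  deltas: "0 0 -1 0 0 0; 0 0 -1 0 0 0; 0 0 -1 0 0 0; 0 0 -0.8 0 0 0; 0 0 -0.3 0 0 0; 0 0 0 0 0 0; 0 0 0 0 0 0"

```text
time: 23.38
eef_pos: [0.5835, 0.0764, 0.0583]
tcp_rot: [0.743, 0.669, 0.001, 0.001]
contact_force: [0.4, -0.9, -1.6]
opening: 0.85
finger_force: 0.0
```

>>> jog_arm:
  deltas: "0 0 0 0 0 0; 0 0 0 0 0 0; 0 0 0 0 0 0; 0 0 0 0 0 0; 0 0 0 0 0 0"
  gripper: 0.2
  squeeze: 50

```text
time: 24.0
eef_pos: [0.5814, 0.0767, 0.0585]
tcp_rot: [0.743, 0.669, -0.002, -0.002]
contact_force: [-5.1, 1.1, 7.8]
opening: 0.42
finger_force: 49.0
```

```bash
python3 -c "
from h import *
s=st(); T=np.array(s['eef_pos'][:2])
P=np.array([.570,-.0442]); r=np.linalg.norm(T-P); a0=np.arctan2(*(T-P)[::-1]); print(r,np.degrees(a0))
r=.12;da=np.radians(86)/17
for i in range(17):
    a,b=a0+i*da,a0+(i+1)*da; print(np.round((np.array([np.cos(b)-np.cos(a),np.sin(b)-np.sin(a)])*r/.02),2),end=' ')
print(P+r*np.array([np.cos(b),np.sin(b)]),da/.1)"
```

```text
t 24.0 p [0.5814 0.0767 0.0585] yaw_y -5.99 zaxis [-0.005  0.    -1.   ] q [-0.042  0.327  1.912 -0.     0.907  0.063] F [-5.1  1.1  7.8] op 0.42 ff 49.015061259269714
0.12142043902044244 84.61755710084331
[-0.53  0.03] [-0.53 -0.02] [-0.53 -0.07] [-0.52 -0.11] [-0.51 -0.16] [-0.49 -0.2 ] [-0.47 -0.24] [-0.45 -0.29] [-0.42 -0.32] [-0.39 -0.36] [-0.36 -0.39] [-0.32 -0.42] [-0.28 -0.45] [-0.24 -0.47] [-0.2  -0.49] [-0.15 -0.51] [-0.11 -0.52] [ 0.45160534 -0.02463716] 0.882931268655955
```

>>> jog_arm:
  deltas: "-0.53 0.03 0 0 0 0.88; -0.53 -0.02 0 0 0 0.88; -0.53 -0.07 0 0 0 0.88; -0.52 -0.11 0 0 0 0.88; -0.51 -0.16 0 0 0 0.88; -0.49 -0.2 0 0 0 0.88; -0.47 -0.24 0 0 0 0.88; -0.45 -0.29 0 0 0 0.88; -0.42 -0.32 0 0 0 0.88; -0.39 -0.36 0 0 0 0.88; -0.36 -0.39 0 0 0 0.88; -0.32 -0.42 0 0 0 0.88; 0 0 0 0 0 0"

```text
time: 25.62
eef_pos: [0.4715, 0.0267, 0.0585]
tcp_rot: [0.306, 0.952, 0.001, -0.002]
contact_force: [-3.6, 6.8, 7.7]
opening: 0.419
finger_force: 50.4
```

```bash
python3 -c "
from h import *
s=st(); d=np.array(s['eef_pos'][:2])-[.570,-.0442]; print(np.linalg.norm(d),np.degrees(np.arctan2(d[1],d[0])))"
```

```text
t 25.62 p [0.4715 0.0267 0.0585] yaw_y 54.34 zaxis [-0.002  0.004 -1.   ] q [-0.16   0.1    2.189  0.005  0.855 -1.112] F [-3.6  6.8  7.7] op 0.419 ff 50.41520118713379
0.12140874847314735 144.2500715599283
```

>>> jog_arm:
  deltas: "-0.28 -0.45 0 0 0 0.88; -0.24 -0.47 0 0 0 0.88; -0.2 -0.49 0 0 0 0.88; -0.15 -0.51 0 0 0 0.88; 0 0 0 0 0 0; 0 0 0 0 0 0"

```text
time: 26.38
eef_pos: [0.4533, -0.0114, 0.0584]
tcp_rot: [0.135, 0.991, 0.002, -0.003]
contact_force: [-7.0, 6.3, 11.7]
opening: 0.418
finger_force: 50.7
```

```bash
python3 -c "
from h import *
s=st(); d=np.array(s['eef_pos'][:2])-[.570,-.0442]; print(np.linalg.norm(d),np.degrees(np.arctan2(d[1],d[0])))"
```

```text
t 26.38 p [ 0.4533 -0.0114  0.0584] yaw_y 74.53 zaxis [-0.006  0.004 -1.   ] q [-0.251  0.062  2.231  0.003  0.855 -1.554] F [-7.   6.3 11.7] op 0.418 ff 50.723939538002014
0.12116614892408038 164.3139689203751
```

>>> jog_arm:
  deltas: "-0.08 -0.3 0 0 0 0.5; -0.04 -0.22 0 0 0 0.4; 0 0 0 0 0 0; 0 0 0 0 0 0"

```text
time: 26.88
eef_pos: [0.451, -0.0219, 0.0584]
tcp_rot: [0.09, 0.996, 0.002, -0.003]
contact_force: [-8.1, 5.0, 10.9]
opening: 0.42
finger_force: 50.7
```

>>> jog_arm:
  deltas: "-0.02 -0.1 0 0 0 0; 0 0 0 0 0 0; 0 0 0 0 0 0"

```text
time: 27.25
eef_pos: [0.4507, -0.0233, 0.0584]
tcp_rot: [0.089, 0.996, 0.002, -0.003]
contact_force: [-6.1, 9.2, 11.0]
opening: 0.418
finger_force: 50.7
```

>>> jog_arm:
  deltas: "-0.02 -0.1 0 0 0 0; 0 0 0 0 0 0; 0 0 0 0 0 0"

```text
time: 27.62
eef_pos: [0.4505, -0.0241, 0.0584]
tcp_rot: [0.089, 0.996, 0.003, -0.003]
contact_force: [-4.5, 15.1, 11.3]
opening: 0.417
finger_force: 50.8
```

```bash
python3 -c "
from h import *
s=st(); d=np.array(s['eef_pos'][:2])-[.570,-.0442]; print(np.linalg.norm(d),np.degrees(np.arctan2(d[1],d[0])))"
```

```text
t 27.62 p [ 0.4505 -0.0241  0.0584] yaw_y 79.82 zaxis [-0.004  0.007 -1.   ] q [-0.282  0.056  2.237  0.007  0.855 -1.68 ] F [-4.5 15.1 11.3] op 0.417 ff 50.7744026184082
0.1211428724886228 170.4698617872686
```

The joint is past 1.5 by geometry, and the tangential force is 15 N against a spring of about 7 N, so it's on the stop. I'll check the pile numerically before handing in.

```bash
python3 -c "
from h import *
u=np.array([np.cos(np.radians(-10.)),np.sin(np.radians(-10.))]);v=np.array([-u[1],u[0]]);O=np.array([.5115,-.034])
for n in('wrist','side','top'):
    c=shot(n)
    for x,y in((5,18),(5,-18)):
        p=proj(c,np.r_[O+x/1e3*u+y/1e3*v,.042])[0]; print(n,(x,y),p.round(0))
        try:
            im=cv2.cvtColor(c['color'],cv2.COLOR_BGR2LAB).astype(int);i,j=p.round().astype(int)
            m=(np.abs(im-im[j,i]).max(2)<22).astype(np.uint8);_,l,s,_c=cv2.connectedComponentsWithStats(m,connectivity=4)
            r,cc=np.where(l==l[j,i]);d=onz(c,np.c_[cc,r],.042)[:,:2]-O
            print('  lab',im[j,i],'area',len(r),'x mm',np.percentile(d@u*1e3,[1,99]).round(1),'y',np.percentile(d@v*1e3,[1,99]).round(1))
        except Exception as e: print(e)
"
```

```text
wrist (5, 18) [350. 360.]
  lab [ 27 128 126] area 30530 x mm [-56.3  36.5] y [-138.2  139.1]
wrist (5, -18) [289. 361.]
  lab [ 26 128 127] area 29926 x mm [-56.4  36.6] y [-138.3  139.3]
side (5, 18) [317. 206.]
  lab [199 127 134] area 59 x mm [-28.1  26.7] y [ 3.  24.7]
side (5, -18) [323. 201.]
  lab [169 127 133] area 27 x mm [-15.   28.7] y [-39.7 -14.7]
top (5, 18) [306. 200.]
  lab [ 62 132 138] area 14519 x mm [-606.2   87.7] y [-54.5 249.2]
top (5, -18) [318. 203.]
  lab [ 58 133 137] area 14798 x mm [-606.4   86.4] y [-51.5 246.8]
```

The side camera shows the pile's top spanning x -28 to +27 mm, with its edge at y = +24.7 mm, so it hasn't moved. Handing in.

```bash
python3 -c "
from h import *
st(); print(ctrl.sign_off())"
```

```text
t 27.77 p [ 0.4506 -0.0242  0.0584] yaw_y 79.82 zaxis [-0.004  0.007 -1.   ] q [-0.282  0.056  2.237  0.007  0.855 -1.68 ] F [-4.9 14.  11.4] op 0.421 ff 50.774277448654175
the job is handed in; nothing more can be done
None
```

I stacked both plates within about 2 mm of square on the pad, swung the cage onto its forward stop, and handed the job in at 27.8 s with the gripper still holding it; sign-off returned no verdict.

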